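# Shade the photometer post and hold the selector on its third stop

### The arm

A 6-joint arm with a two-finger parallel gripper is mounted at the origin on the work surface. World frame = base frame: x ahead of the robot, y to its left, z up, the work surface at z = 0. Lengths are in m, angles in degrees, forces in N, time in s.
With the tool pointing down it reaches from about 0.3 to 0.75 m from the base axis. Payload 8.5 kg.
Tool frame: the origin (TCP) lies midway between the tips of the shut fingers; the grasp point (between the pads) lies 19 mm behind it; y points along the fingers, x is the direction in which the jaws open and shut, and the axes are right-handed (so a half turn about y gives the same grasp; the last joint's range is limited). The gripper opens to 85 mm and grips with 20 to 120 N. Pads are 22 mm wide; open, the fingers measure 114 mm over their backs; the gripper's body (76 mm by 85 mm) begins 54 mm behind the grasp point. The pads swing forward as they close: fully open they stand 13 mm farther back than shut.
Start: joints at [55.159, 21.807, 74.336, -0, 83.858, -12.336], TCP at [0.211, 0.508, 0.194] pointing down, gripper open.
Joint ranges: [-178.18, 178.18], [-50.72, 133.34], [12.68, 142.11], [-81.47, 261.47], [9.98, 163.14], [-165.26, 165.26]. Speed limits (degrees/s): [136.94, 136.94, 180, 180, 180, 180].

### API

Orientations are given as a 3x3 rotation matrix whose columns are the frame's x, y, z axes.
In Python, from rig import env gives the robot as it stands.
- The arm moves only by the tool carry_out, never from a script. Its argument "plan" is a list of rows, each a list of 3 entries, a list of its own where there are three numbers: the shift along the tool's x, y, z in m, then the turn, a rotation vector about the tool's x, y, z in degrees, then the finger opening in m, from 0 to 0.0854. In form: [[[dx, dy, dz], [ax, ay, az], jaw], ...]. A call has 1 to 8 rows; each row shifts and turns the commanded pose from where the row before left it, along the tool's axes as they then stand; what a row does not reach is not made up. A row lasts 1/8 s, in which the tool goes at most 62.5 mm and 10.7 degrees, less where a joint would pass 70% of its speed; a pose out of reach is approached as far as the arm can. A call is refused whole if a number of a shift passes 0.0625 or a number of a turn 10.7, either way. A call with a gripper value outside its range is refused whole. The fingers move at their own pace and stop on an object; "force" is the grip in N (left out, the last holds). Time passes only in rows, so rows that do not move let the fingers close. It gives the time, the measured TCP pose, the force and the opening at its end, in the units of the state.
- env.observe(): the state, without advancing time (a new reading comes with each control period).
- env.get_image(name): name is "scene" or "top" or "wrist"; returns a dict with "image" (384x512x3 uint8, red, green, blue), "vfov" (degrees; the focal length in pixels is half the picture's height over the tangent of half this angle, whatever the lens; pixels are square), "cx", "cy" (the principal point, pixels), "rvec" (rotation vector, rad) and "tvec" (3), from world to camera coordinates, as OpenCV has them; the wrist camera has in their place "tool_from_camera" (4x4, takes a point from camera to tool coordinates, whose origin is the TCP and whose axes are the tool frame's). Camera axes: x right, y down, z forward; pixel columns grow to the right and rows downward; lengths in m; the calibration is good to about 2 mm. A picture is of the moment at which its call begins: read the wrist's pose just before it. There is no depth.
- env.close_job(): hands the job in, once; it reports no verdict.
Trained networks look in a picture, given as the dict that the camera call returned (one of the last four; its "shot" number tells which), for a name from the list of things; names that differ only in an ending like _2 or _b are one class to them, and where a whole thing is asked for, a point or a joint stands for the part that bears it (a point fixed in the world has none). Each returns a list of dicts, best first, with "conf" (0 to 1); they miss things now and then, are a little off and sometimes report something else, mostly with a low value. They report only what shows in the picture. A call takes as long as a camera call. They do not tell look-alikes from the thing itself.
- env.outline_of(target, picture): "mask" (384x512 bool, what is visible of it) and "pixel" ([row, column] in pixels, amid what is visible of it).
The state is a dict: "time_s": time; "q": joint angles; "qvel": joint speeds; "joint_efforts": joint torques, N m; "position": TCP position; "tool_rot": TCP orientation; "ft_force": force on the tool from outside, world axes, zero at the start; "wrist_torque": the same for the moment, N m; "grip_width": finger opening in m.
Only numpy, scipy, OpenCV 4.12 (cv2) and the standard library are available. Lean on these libraries where they do the work, as an engineer would, in place of code of your own. Each camera call takes 0.05 s, during which the arm holds its last target.

### The job

Get the photometer ready for a reading: lower (do not drop) the tall black light-shield sleeve over the upright metal post until it sits fully down on the housing, and let go of it. Then turn the black selector knob clockwise, counting three clicks from its rest, to the third stop and never on to the fourth, and finish while still gripping the knob there, because it springs back if released. Leave the other things on the table where they are.

Things in the scene. Friction and masses are not known exactly. Their poses are not given: they have to be found in the camera images.
- photometer: Grey instrument housing fixed to the table, 160 (x) x 270 (y) mm, 60 mm high, flat top (deck). Origin: centre of its underside, z up. On the deck: the metal post at x=0, y=+70 mm and the selector knob at x=-10, y=-70 mm in this frame. It stands at a different place and yaw each time.
- post_foot (a point): On the photometer's deck, 60 mm above the table, at the centre of the foot of the bare upright metal post: 30 mm diameter, 60 mm tall, its top 8 mm tapering to 20 mm diameter. The axes are those of the photometer. A sleeve that is fully down has its lower rim at this height.
- sleeve: The light shield: loose plain black tube standing upright on the table, 50 mm tall, outside diameter 48 mm, bore 34 mm right through, both ends alike, 0.08 to 0.17 kg. The taller of the two black rings, the only one whose bore fits over the post. Origin: centre of its lower end, z along its axis.
- selector_grip (a point): On the selector knob's vertical axis, 38 mm above the deck (98 mm above the table), the height to grip. The axes are those of the photometer. The knob is a disc 48 mm across and 6 mm thick over a fixed 68 mm collar 6 mm thick on the deck, the disc's top being 12 mm above the deck; on the disc stands the bar that is gripped.
- selector_bar: The knob's upright grip bar: black, 46 mm long (its own x), 14 mm thick (y), 40 mm tall, from 12 to 52 mm above the deck, turning with the knob. Origin: on the knob's axis, centre of the bar's underside. Its +x end is the pointer, with a white line on top. At rest +x points 36 degrees to the left (counterclockwise from above) of the photometer's +x; at the third stop 36 degrees to the right.
- selector (a joint): Turn of the knob, rad: 0 at rest (as at the start), growing clockwise from above. Stops every 24 deg: 0.419, 0.838, third 1.257, fourth 1.676, end 2.094, marked by short black ticks on the deck (longer one: rest). Clicks: the resisting torque rises and falls by 0.08 N m between stops, on top of a return spring, 0.08 N m at rest to 0.12 at the third stop, which runs the knob back to rest if let go.
- adapter: Bystander: short black adapter ring lying flat, 48 mm outside diameter, 30 mm high, bore only 22 mm, does not fit the post. Origin: centre of its underside. It, the sleeve and the vial stand in one group, in any order.
- vial: Bystander: closed glass sample jar, 38 mm diameter, 65 mm tall. Origin: centre of its underside.
- bowl_a: Bystander: white bowl, 116 mm across, 50 mm tall, beyond the photometer. Origin: centre of its underside.
- bowl_b: Bystander: a second such bowl, to the right of the first.
- cassette: Bystander: white test cassette, 75 x 22 x 6 mm, lying flat in front. Origin: centre of its underside.
- strip_box: Bystander: closed cardboard box, 70 x 120 x 50 mm, beyond the group of rings. Origin: centre of its underside.
- marker: Bystander: marker, 130 x 11 x 11 mm, lying flat to the right of the photometer. Origin: centre of its underside.
There are look-alikes about, which are no part of the job. What is shaped like the sleeve but pink or yellow is not meant.

How it is judged:
By the outcome, as a careful person would: the job done as asked, in the order asked, and still so for the second after the job is handed in, while the arm keeps its last pose, push and grip.
It also fails if it takes over 64 s, if anything falls off the work surface, if the arm or the gripper's body presses on something with over 40 N, if the wrist force passes 120 N, or if a joint passes its speed limit or range.

## Working session

There is one attempt and no reset: what is moved stays moved. The work goes in short steps, Python scripts to look and compute and a tool call to move; the robot and the scene stay as the last step left them, time stands still between calls to the robot, and variables do not carry over. Pictures are saved under pics/ and viewed, and the job is handed in when it is done.

Besides the shell and the picture viewer there is one more tool, called after ">>>" in YAML: its name, and indented under it one key for each argument. carry_out: Moves the arm, as the interface text tells. Its arguments: {"type":"object","properties":{"plan":{"type":"array","items":{"type":"array"}},"force":{"type":"number"}},"required":["plan"]}

```bash
mkdir -p pics; ls; python3 - <<'E'
from rig import env
import cv2,numpy as np
s=env.observe(); print({k:np.round(v,4).tolist() for k,v in s.items()})
for n in ["scene","top","wrist"]:
    p=env.get_image(n); print(n,{k:(np.round(v,4).tolist()) for k,v in p.items() if k!="image"})
    cv2.imwrite(f"pics/{n}0.png",p["image"][:,:,::-1])
E
```

```text
pics
{'time_s': 0.0, 'q': [55.1592, 21.8431, 74.3851, -0.0002, 83.8587, -12.3352], 'qvel': [0.0216, 0.0531, -0.0719, 0.0153, -0.0535, -0.0161], 'joint_efforts': [0.0007, -44.8462, -23.1281, -0.0001, 0.0047, 0.0], 'position': [0.2103, 0.5078, 0.1929], 'tool_rot': [[0.3828, -0.0009, -0.9238], [0.9238, -0.0012, 0.3828], [-0.0015, -1.0, 0.0003]], 'ft_force': [0.0463, 0.8185, -0.5351], 'wrist_torque': [-0.057, -0.0054, -0.0078], 'grip_width': 0.0855}
scene {'vfov': 52.1807, 'cx': 257.1285, 'cy': 195.7445, 'rvec': [2.3633, 1.1535, -0.3373], 'tvec': [-0.3864, -0.3239, 1.4329], 'shot': 1}
top {'vfov': 43.411, 'cx': 261.5934, 'cy': 190.0335, 'rvec': [2.1325, -2.1785, 0.1376], 'tvec': [0.027, 0.5971, 1.3022], 'shot': 2}
wrist {'vfov': 60.6823, 'cx': 260.8204, 'cy': 195.3036, 'tool_from_camera': [[1.0, -0.0, 0.0, 0.0001], [-0.0, -0.2748, 0.9615, -0.1808], [-0.0, -0.9615, -0.2748, 0.0697], [0.0, 0.0, 0.0, 1.0]], 'shot': 3}
```

View pics/scene0.png

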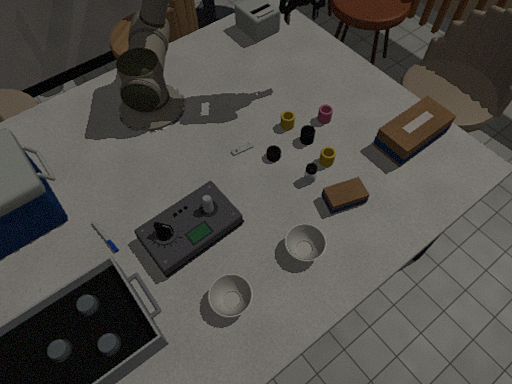

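View pics/top0.png

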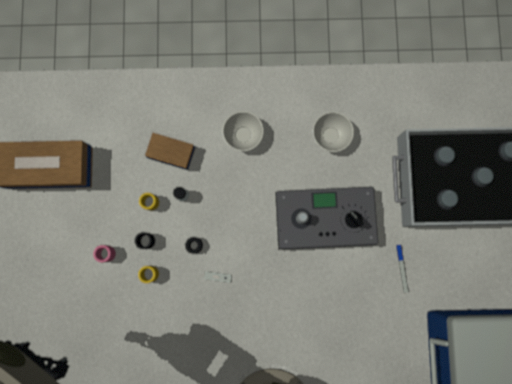

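View pics/wrist0.png

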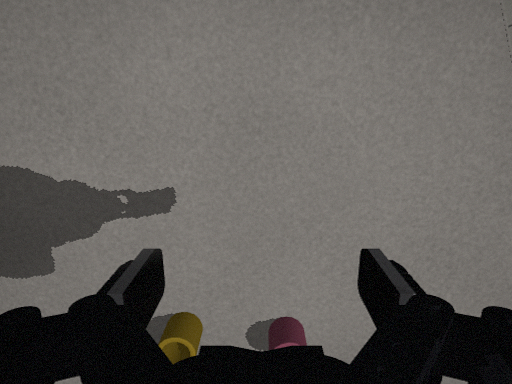

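```bash
cat > h.py <<'E'
import cv2,numpy as np
from rig import env
def K(p):
    f=p["image"].shape[0]/2/np.tan(np.radians(p["vfov"])/2)
    return np.array([[f,0,p["cx"]],[0,f,p["cy"]],[0,0,1.]])
def ext(p,s=None):
    if "rvec" in p:
        R=cv2.Rodrigues(np.array(p["rvec"],float))[0]; return R,np.array(p["tvec"],float).ravel()
    T=np.array(p["tool_from_camera"]); Rt=np.array(s["tool_rot"]); 
    R=Rt@T[:3,:3]; c=Rt@T[:3,3]+np.array(s["position"]); return R.T,-R.T@c
def onplane(p,uv,z,s=None):
    R,t=ext(p,s); d=R.T@np.linalg.inv(K(p))@np.array([uv[0],uv[1],1.]); c=-R.T@t
    return c+d*(z-c[2])/d[2]
def proj(p,X,s=None):
    R,t=ext(p,s); x=(np.atleast_2d(X)@R.T+t)@K(p).T; return x[:,:2]/x[:,2:]
def save(p,name,box=None,k=1):
    im=p["image"][:,:,::-1]
    if box: im=im[box[1]:box[3],box[0]:box[2]]
    cv2.imwrite("pics/"+name,cv2.resize(im,None,fx=k,fy=k,interpolation=cv2.INTER_CUBIC))
E
python3 - <<'E'
from h import *
P={n:env.get_image(n) for n in ["scene","top"]}
save(P["scene"],"sc1.png",(230,90,390,220),4); save(P["top"],"tc1.png",(90,170,250,290),4)
save(P["top"],"tph.png",(260,170,400,260),5); save(P["scene"],"sph.png",(120,170,260,280),5)
for n,p in P.items():
    np.save(n+".npy",p["image"])
    for t in ["sleeve","adapter","vial","photometer","selector_bar","post_foot"]:
        for d in env.outline_of(t,p):
            print(n,t,round(d["conf"],2),np.round(d["pixel"],1),d["mask"].sum(), np.round(onplane(p,d["pixel"][::-1],.03),3))
            if t=="photometer" and d["conf"]>.5: np.save(n+"_ph.npy",d["mask"])
E
```

```text
scene sleeve 0.73 [156.8 326.7] 241 [0.576 0.328 0.03 ]
scene sleeve 0.67 [134.4 305.1] 257 [0.462 0.335 0.03 ]
scene sleeve 0.6 [121.6 287.9] 246 [0.382 0.327 0.03 ]
scene sleeve 0.59 [113.3 326.2] 228 [0.436 0.457 0.03 ]
scene adapter 0.56 [133.1 305.7] 249 [0.459 0.341 0.03 ]
scene adapter 0.46 [154.8 272.3] 187 [0.461 0.194 0.03 ]
scene vial 0.61 [172.8 310.7] 214 [0.591 0.245 0.03 ]
scene photometer 0.8 [228.9 191.8] 5529 [ 0.526 -0.159  0.03 ]
scene selector_bar 0.69 [227.4 162.5] 195 [ 0.469 -0.223  0.03 ]
top sleeve 0.65 [196.5 147.3] 248 [0.587 0.334 0.03 ]
top sleeve 0.64 [241.6 139.6] 269 [0.462 0.354 0.03 ]
top sleeve 0.57 [255.   97.5] 269 [0.428 0.469 0.03 ]
top sleeve 0.52 [271.9 144.8] 175 [0.38  0.339 0.03 ]
top adapter 0.52 [247.3 196.2] 193 [0.443 0.198 0.03 ]
top vial 0.66 [192.2 181.5] 189 [0.597 0.238 0.03 ]
top photometer 0.55 [217.5 324.6] 5919 [ 0.518 -0.159  0.03 ]
top selector_bar 0.7 [221.6 358.2] 156 [ 0.505 -0.252  0.03 ]
top post_foot 0.66 [217.7 326.1] 5881 [ 0.517 -0.163  0.03 ]
```

View pics/sc1.png

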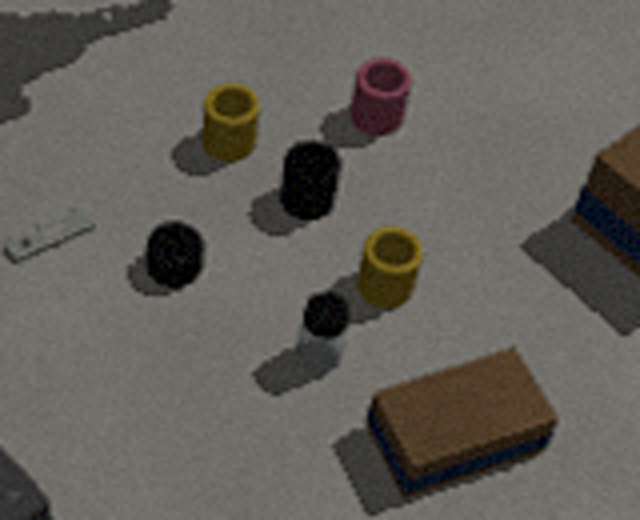

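View pics/tc1.png

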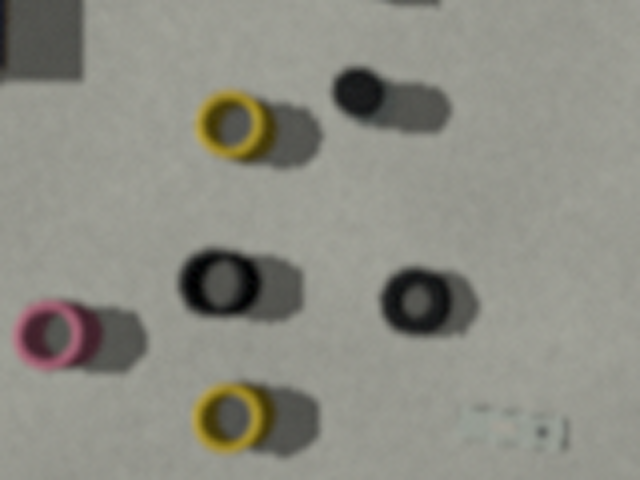

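View pics/tph.png

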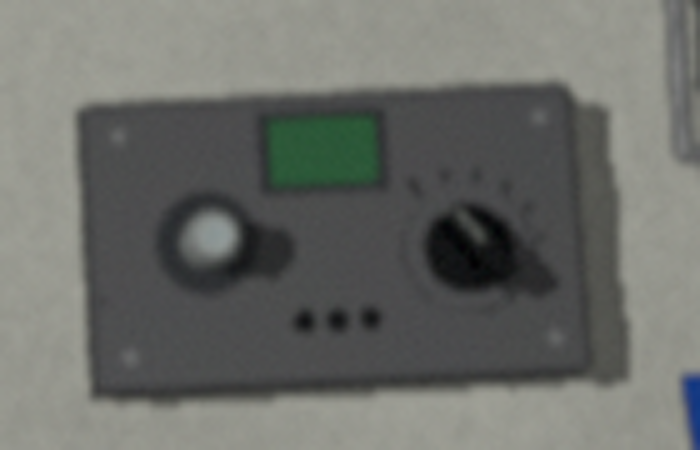

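View pics/sph.png

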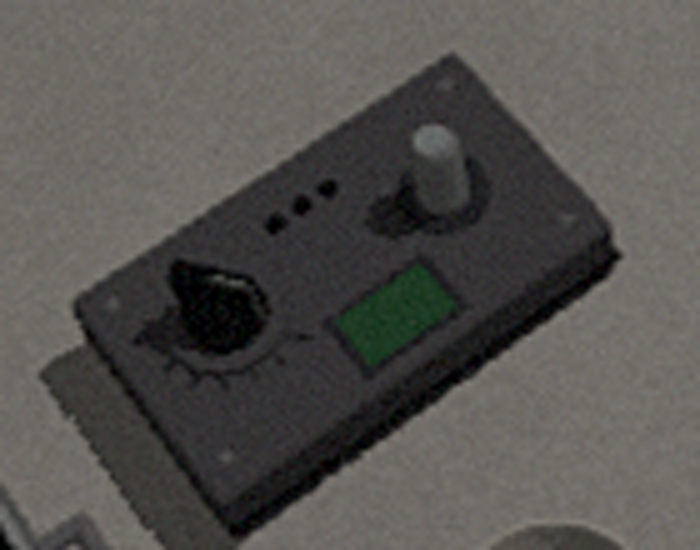

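```bash
cat > fit.py <<'E'
from h import *
from scipy.optimize import minimize
def hullmask(p,X,s=None):
    S=8; m=np.zeros(p["image"].shape[:2],np.float32)
    uv=proj(p,X,s); h=cv2.convexHull(uv.astype(np.float32))
    # antialias by supersampling
    big=np.zeros((384*4,512*4),np.uint8)
    cv2.fillPoly(big,[np.round((h*4+1.5)*16).astype(np.int32)],255,shift=4)
    return cv2.resize(big,(512,384),interpolation=cv2.INTER_AREA)/255.
a=np.linspace(0,2*np.pi,48,endpoint=False)
def cyl(x,y,r,z0,z1): return np.array([[x+r*np.cos(t),y+r*np.sin(t),z] for z in (z0,z1) for t in a])
def box(x,y,yaw,lx=.16,ly=.27,z0=0,z1=.06):
    c,s=np.cos(yaw),np.sin(yaw)
    return np.array([[x+c*i*lx/2-s*j*ly/2,y+s*i*lx/2+c*j*ly/2,z] for i in(-1,1) for j in (-1,1) for z in (z0,z1)])
def fit(model,x0,obs,step):
    f=lambda v:sum(np.abs(hullmask(p,model(v),s)-m).sum()/m.sum() for p,m,s in obs)
    sim=np.array([x0]+[np.array(x0)+np.eye(len(x0))[i]*step[i] for i in range(len(x0))])
    return minimize(f,x0,method="Nelder-Mead",options=dict(initial_simplex=sim,xatol=1e-5,fatol=1e-5))
E
python3 - <<'E'
from fit import *
P={n:env.get_image(n) for n in ["scene","top"]}
M={}
for n,p in P.items():
    M[n]=[d for d in env.outline_of("photometer",p)][0]["mask"].astype(float)
for sel in (["scene"],["top"],["scene","top"]):
    r=fit(lambda v:box(*v),[.525,-.155,.03],[(P[n],M[n],None) for n in sel],[.01,.01,.05]); print(sel,np.round(r.x,4),np.degrees(r.x[2]),r.fun)
print(M["top"].sum())
# sleeve & adapter silhouettes by darkness
for name,g,h,wins in [("sleeve",(.46,.335),.05,{"scene":(293,118,322,146),"top":(133,230,157,252)}),("adapter",(.446,.198),.03,{"scene":(264,144,284,162),"top":(184,235,205,255)})]:
    obs=[]
    for n,p in P.items():
        b=wins[n]; gray=p["image"].astype(float).mean(2); gray=cv2.GaussianBlur(gray,(0,0),.6); m=np.zeros_like(gray)
        sub=gray[b[1]:b[3],b[0]:b[2]]; print(np.percentile(sub,[5,25,50,75,95]))
        th=40 if n=="scene" else 55
        m[b[1]:b[3],b[0]:b[2]]=sub<th
        c,_=cv2.findContours(m.astype(np.uint8),cv2.RETR_EXTERNAL,cv2.CHAIN_APPROX_NONE); c=max(c,key=cv2.contourArea)
        m[:]=0; cv2.drawContours(m,[c],-1,1,-1); print(n,m.sum(),cv2.boundingRect(c)); obs.append((p,m,None))
    for o in (obs[:1],obs[1:],obs):
        r=fit(lambda v:cyl(v[0],v[1],.024,0,h),list(g),o,[.01,.01]); print(name,np.round(r.x,4),r.fun)
E
```

```text
['scene'] [ 0.5159 -0.1596  0.0265] 1.5170690012605768 0.03851409144552354
['top'] [ 0.5154 -0.1602  0.0398] 2.279837693731787 0.021746039612138033
['scene', 'top'] [ 0.5155 -0.1593  0.0297] 1.7026143473408848 0.05884282831064573
5935.0
[  3.38229404  16.43365207  64.6854484  108.94035512 111.55714849]
scene 231.0 (300, 126, 15, 19)
[ 10.64470106  39.04611983  77.37951488 132.83886301 149.39655749]
top 245.0 (136, 233, 20, 15)
sleeve [0.4637 0.3429] 0.15706646294881588
sleeve [0.4658 0.3372] 0.2978151260504202
sleeve [0.4658 0.3411] 0.46605066268931805
[  3.4023093    7.95920966  36.47779732 106.99680647 111.94968032]
scene 183.0 (266, 146, 15, 16)
[ 23.58021927  36.55174921  70.79756147 116.34772651 149.99897166]
top 209.0 (186, 238, 17, 15)
adapter [0.4487 0.2075] 0.18857816350583947
adapter [0.45   0.2046] 0.27070081621165215
adapter [0.4508 0.2059] 0.46709094702801246
```

Black ring candidates in the top view are (145,241) and (194,245). The first shows the wider bore and is taller in the scene view (307,135), so it is the sleeve. (194,245) is low with a narrow bore, so it is the adapter. The yellow and pink tubes are look-alikes. I'll move in above the sleeve and look with the wrist camera.

>>> carry_out:
  plan:
    - [[-0.033,0,-0.02],[0,-7.5,0],0.085]
    - [[-0.034,0.004,-0.038],[0,-7.5,0],0.085]
    - [[-0.034,0.004,-0.038],[0,-7.5,0],0.085]
    - [[-0.03,0.004,-0.038],[0,0,0],0.085]
    - [[-0.02,0.004,-0.03],[0,0,0],0.085]
    - [[0,0,0],[0,0,0],0.085]

```text
time_s: 1.8
position: [0.347, 0.3374, 0.1772]
tool_rot: [[0.004, -0.0, -1.0], [1.0, -0.0, 0.004], [-0.0, -1.0, 0.0]]
ft_force: [-0.9, 0.3, 0.6]
grip_width: 0.0848
```

```bash
python3 - <<'E'
from h import *
s=env.observe(); p=env.get_image("wrist"); print(np.round(s["position"],4),np.round(s["tool_rot"],3),s["time_s"],np.round(s["q"],1))
save(p,"w1.png")
print(proj(p,[.465,.34,.05],s),proj(p,[.465,.34,.0],s),proj(p,s["position"],s))
for t in ["sleeve","adapter"]:
  for d in env.outline_of(t,p): print(t,d["conf"],d["pixel"],d["mask"].sum())
E
```

```text
[0.347  0.3374 0.1772] [[ 0.004 -0.    -1.   ]
 [ 1.    -0.     0.004]
 [-0.    -1.     0.   ]] 1.8 [ 30.2  16.   86.   -0.   78.  -59.6]
[[263.61712707 285.74460882]] [[263.28415662 263.37802393]] [[260.75112232 224.7405986 ]]
sleeve 0.91 [204.9, 245.9] 1766
sleeve 0.8 [338.5, 258.4] 749
sleeve 0.74 [280.3, 262.0] 2085
sleeve 0.64 [242.0, 360.5] 1451
adapter 0.83 [249.8, 149.5] 702
```

View pics/w1.png

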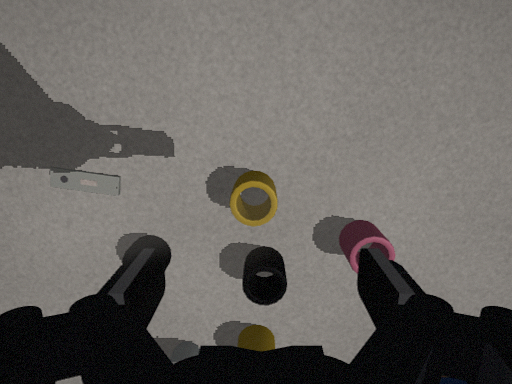

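The wrist view shows the black sleeve at (265,276), matching the prediction at about (263,275). The yellow tubes are at (253,200) and (257,340), pink at (368,245), and the adapter at (150,250).

```bash
python3 - <<'E'
from fit import *
s=env.observe(); p=env.get_image("wrist")
ds=[d for d in env.outline_of("sleeve",p) if abs(d["pixel"][0]-276)<15 and abs(d["pixel"][1]-263)<15]
m=ds[0]["mask"].astype(np.uint8); 
c,_=cv2.findContours(m,cv2.RETR_EXTERNAL,cv2.CHAIN_APPROX_NONE); cv2.drawContours(m,c,-1,1,-1); print(m.sum(),cv2.boundingRect(m))
r=fit(lambda v:cyl(v[0],v[1],.024,0,.05),[.465,.34],[(p,m.astype(float),s)],[.01,.01]); print(r.x,r.fun)
for h in (.03,.05):
  for rr in(.019,.024): 
    q=fit(lambda v:cyl(v[0],v[1],rr,0,h),[.465,.34],[(p,m.astype(float),s)],[.01,.01]); print(h,rr,q.x,q.fun)
save(p,"w1c.png",(200,220,330,320),5)
g=p["image"].mean(2); print(g[255:310,265].round())
d=np.array(r.x)-s["position"][:2]; R=np.array(s["tool_rot"]); print("tool delta",R.T@np.array([d[0],d[1],0.014-s["position"][2]]))
E
```

```text
2127 (240, 248, 45, 59)
[0.46539647 0.34033564] 0.05890649630797312
0.03 0.019 [0.46688606 0.34125656] 0.4424532389354425
0.03 0.024 [0.46925524 0.34038231] 0.18059312112244993
0.05 0.019 [0.46809213 0.3390851 ] 0.26080182895913423
0.05 0.024 [0.46539647 0.34033564] 0.05890649630797312
[ 17.  17.  19.   9.  19.  16.  16.  12.  15.  20.  12.  15.  11.  26.
  18.  21.  16.  24.  43.  74.  74.  78.  77.  29.   4.  17.   6.  18.
   1.   9.   4.   1.   2.   0.   4.  11.   0.   3.   7.   8.   8.  11.
   8.  12.  10.   1.   0.  15.  12.   4.  16.  75. 137. 132. 129.]
tool delta [ 0.00127173  0.16363148 -0.12048944]
```

View pics/w1c.png

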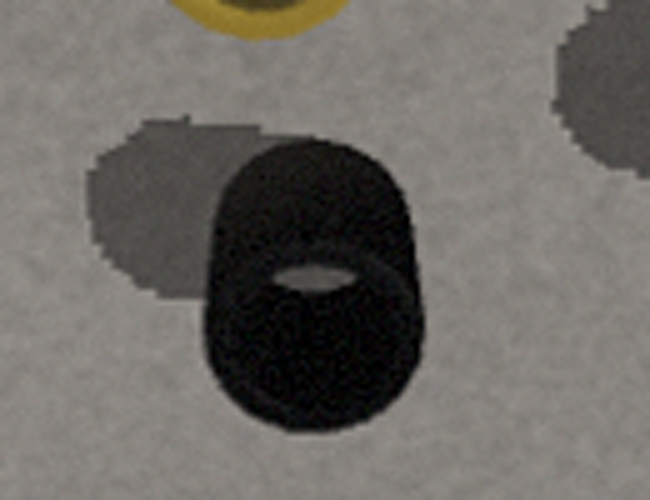

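The crop confirms a 50 mm black tube with an open, wide bore at (0.465, 0.340), which is the sleeve. Moving over it and descending.

>>> carry_out:
  plan:
    - [[0.001,0,-0.055],[0,0,0],0.085]
    - [[0,0,-0.055],[0,0,0],0.085]
    - [[0,0.03,-0.01],[0,0,0],0.085]
    - [[0,0.05,0],[0,0,0],0.085]
    - [[0,0.05,0],[0,0,0],0.085]
    - [[0,0.03,0],[0,0,0],0.085]
    - [[0,0,0],[0,0,0],0.085]

```text
time_s: 2.92
position: [0.4639, 0.3398, 0.0159]
tool_rot: [[-0.001, -0.004, -1.0], [1.0, -0.002, -0.001], [-0.002, -1.0, 0.004]]
ft_force: [0.1, 0.3, 0.5]
grip_width: 0.0856
```

```bash
python3 - <<'E'
from h import *
p=env.get_image("wrist"); s=env.observe(); save(p,"w2.png"); print(np.round(s["position"],4))
E
```

```text
[0.4651 0.3402 0.0177]
```

View pics/w2.png

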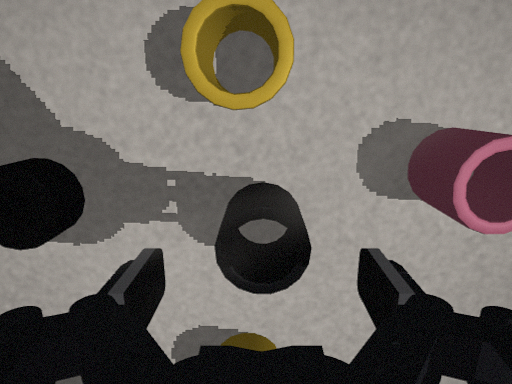

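>>> carry_out:
  plan:
    - [[0,0.002,0],[0,0,0],0.04]
    - [[0,0,0],[0,0,0],0.04]
    - [[0,0,0],[0,0,0],0.04]
    - [[0,0,0],[0,0,0],0.04]
    - [[0,0,0],[0,0,0],0.04]
    - [[0,0,0],[0,0,0],0.04]
  force: 40

```text
time_s: 3.72
position: [0.4655, 0.3396, 0.0155]
tool_rot: [[0.0, -0.0, -1.0], [1.0, -0.0, 0.0], [-0.0, -1.0, 0.0]]
ft_force: [0.6, -0.1, -0.6]
grip_width: 0.0404
```

```bash
python3 - <<'E'
from fit import *
p=env.get_image("wrist"); s=env.observe(); save(p,"w3.png"); print(np.round(s["position"],4),s["ft_force"],s["grip_width"])
R,t=ext(p,s)
for d in env.outline_of("sleeve",p)[:4]:
    print(d["conf"],d["pixel"])
    if abs(d["pixel"][0]-240)<30 and abs(d["pixel"][1]-263)<20:
        m=d["mask"].astype(np.uint8); c,_=cv2.findContours(m,cv2.RETR_EXTERNAL,cv2.CHAIN_APPROX_NONE); cv2.drawContours(m,c,-1,1,-1)
        r=fit(lambda v:cyl(v[0],v[1],.024,0,.05),[.465,.34],[(p,m.astype(float),s)],[.01,.01]); print(r.x,r.fun)
E
```

```text
[0.4655 0.3396 0.0155] [ 0.25339153 -0.36749522  0.08496053] 0.03984973423657992
0.82 [342.6, 252.3]
0.73 [175.7, 469.2]
0.64 [32.5, 220.3]
```

View pics/w3.png

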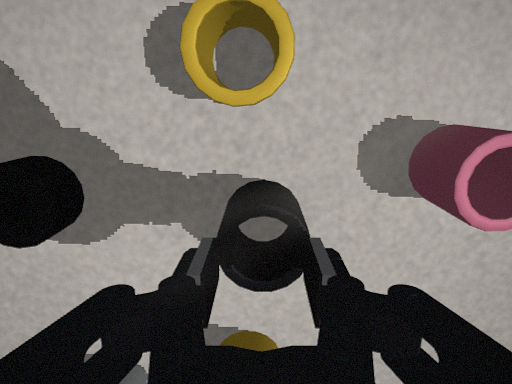

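```bash
python3 - <<'E'
from fit import *
p=env.get_image("wrist"); s=env.observe(); q=env.get_image("scene"); save(q,"s3.png",(230,60,390,190),4)
im=p["image"][:,:,::-1].copy()
X=np.array(s["position"])
for y,c in((0.0,(0,255,0)),(.0194,(0,0,255)),(.0345,(255,0,255))):
    for z in (0,.05):
        pts=proj(p,cyl(X[0],X[1],.024,z,z+1e-4),s)[:48]
        for u in pts: cv2.circle(im,tuple(int(i) for i in u),1,(0,255,0) if z else (0,255,255),-1)
for h in (0,.019,.03): 
    u=proj(p,X+[0,0,h],s)[0]; print(h,u); cv2.circle(im,tuple(int(i) for i in u),3,(0,0,255),-1)
cv2.imwrite("pics/w3o.png",im)
E
```

```text
0 [260.75136922 224.74026957]
0.019 [260.74854576 237.6222338 ]
0.03 [260.74662379 246.39122818]
```

View pics/w3o.png

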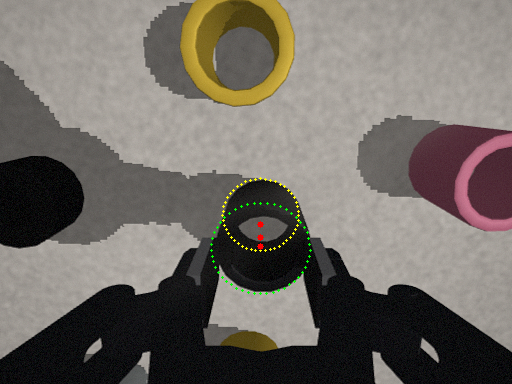

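View pics/s3.png

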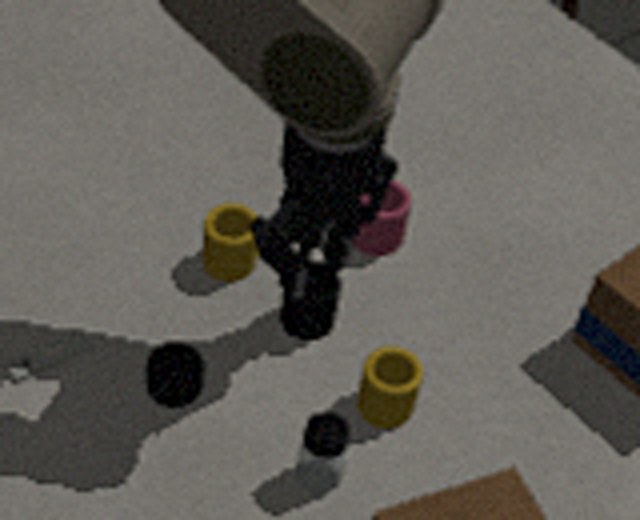

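```bash
python3 - <<'E'
from fit import *
s=env.observe(); q=env.get_image("scene")
X=np.array(s["position"]); print(X, s["q"])
im=cv2.resize(q["image"][60:190,230:390,::-1],None,fx=5,fy=5,interpolation=cv2.INTER_CUBIC)
for h,c in((0,(0,0,255)),(.019,(0,255,0)),(.034,(255,0,0)),(.07,(0,255,255))):
    for dy in (-.024,0,.024):
        u=(proj(q,X+[0,dy,h])[0]-[230,60])*5; cv2.circle(im,tuple(int(i) for i in u),3,c,-1)
im=cv2.convertScaleAbs(im,alpha=1.6,beta=25)
cv2.imwrite("pics/s3o.png",im[:600])
p=env.get_image("wrist"); cv2.imwrite("pics/w3b.png",cv2.resize(cv2.convertScaleAbs(p["image"][160:384,130:400,::-1],alpha=2.5,beta=20),None,fx=2.6,fy=2.6))
E
```

```text
[0.4654997  0.33959006 0.01550406] [ 2.43446769e+01  3.48667830e+01  8.40932068e+01  8.55530915e-04
  6.10421427e+01 -6.56475925e+01]
```

View pics/s3o.png

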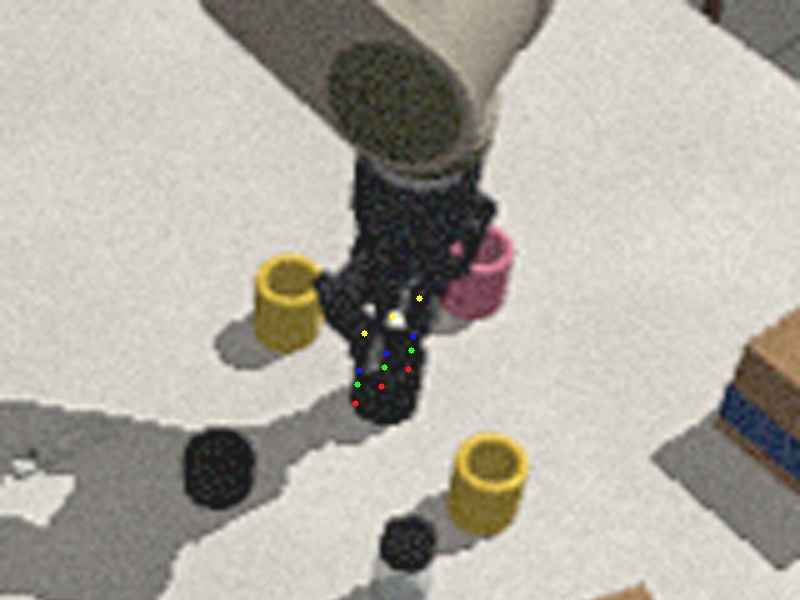

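View pics/w3b.png

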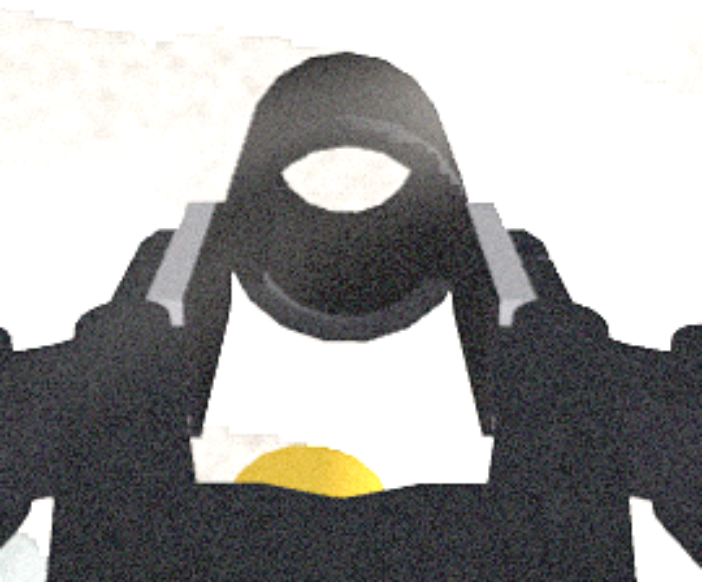

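>>> carry_out:
  plan:
    - [[0,0,0],[0,0,0],0.034]
    - [[0,0,0],[0,0,0],0.034]
    - [[0,0,0],[0,0,0],0.034]

```text
time_s: 4.4
position: [0.4655, 0.3396, 0.0155]
tool_rot: [[0.0, -0.0, -1.0], [1.0, -0.0, 0.0], [-0.0, -1.0, 0.0]]
ft_force: [-0.0, -0.4, 0.6]
grip_width: 0.034
```

```bash
python3 - <<'E'
from fit import *
s=env.observe();p=env.get_image("wrist"); cv2.imwrite("pics/w4b.png",cv2.resize(cv2.convertScaleAbs(p["image"][160:384,130:400,::-1],alpha=2.5,beta=20),None,fx=2.6,fy=2.6))
print(s["grip_width"],s["ft_force"],s["position"])
E
```

```text
0.03396769524426025 [-0.01471708 -0.4340391   0.63163772] [0.46547523 0.33957776 0.01550047]
```

View pics/w4b.png

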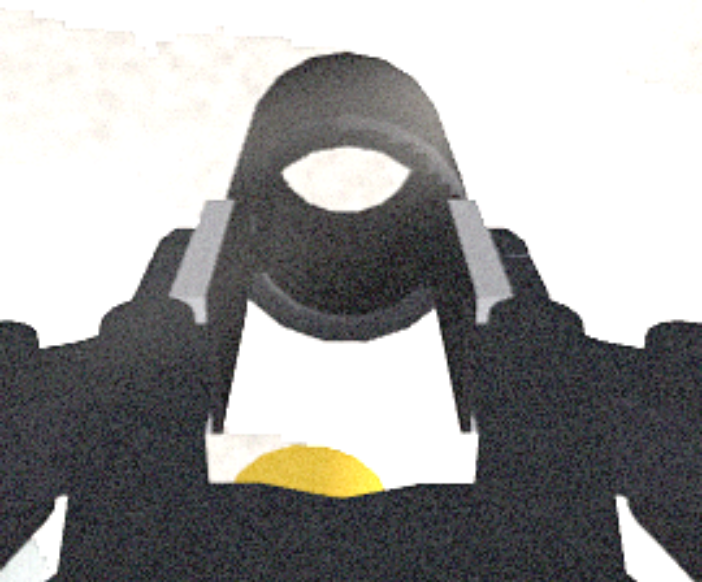

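The fingers shut to 34 mm (less than the 48 mm sleeve) with no contact, so they are above the sleeve. The real tips do not seem to be where the stated TCP is. I'll raise, shut the fingers and triangulate the tips.

>>> carry_out:
  plan:
    - [[0,-0.05,0],[0,0,0],0.034]
    - [[0,-0.05,0],[0,0,0],0.0]
    - [[0,0,0],[0,0,0],0.0]
    - [[0,0,0],[0,0,0],0.0]
    - [[0,0,0],[0,0,0],0.0]

```text
time_s: 5.08
position: [0.4649, 0.3393, 0.1142]
tool_rot: [[0.0, -0.002, -1.0], [1.0, -0.001, 0.0], [-0.001, -1.0, 0.002]]
ft_force: [0.5, 0.0, -0.8]
grip_width: -0.0003
```

```bash
python3 - <<'E'
from fit import *
s=env.observe();X=np.array(s["position"]);print(X,s["grip_width"])
for n,b in (("wrist",(130,160,400,384)),("scene",(260,60,380,160)),("top",(80,180,210,290))):
    p=env.get_image(n); k=2.6 if n=="wrist" else 6
    im=cv2.resize(cv2.convertScaleAbs(p["image"][b[1]:b[3],b[0]:b[2],::-1],alpha=2.,beta=20),None,fx=k,fy=k,interpolation=cv2.INTER_CUBIC)
    for h,c in((0,(0,0,255)),(.02,(0,255,0)),(.04,(255,0,0)),(.06,(0,255,255))):
        u=(proj(p,X+[0,0,h],s)[0]-[b[0],b[1]]+.5)*k; print(n,h,u.round(1)); cv2.circle(im,tuple(int(i) for i in u),3,c,-1)
    cv2.imwrite(f"pics/{n}5.png",im)
E
```

```text
[0.46491945 0.33927021 0.11418878] -0.0003217589800521845
wrist 0 [341.3 169.6]
wrist 0.02 [341.1 204.9]
wrist 0.04 [341.  248.9]
wrist 0.06 [340.8 305.5]
scene 0 [298.1 345.1]
scene 0.02 [302.1 318.6]
scene 0.04 [306.2 291.3]
scene 0.06 [310.5 263.2]
top 0 [345.  361.9]
top 0.02 [332.9 360.7]
top 0.04 [320.3 359.5]
top 0.06 [307.4 358.2]
```

View pics/wrist5.png

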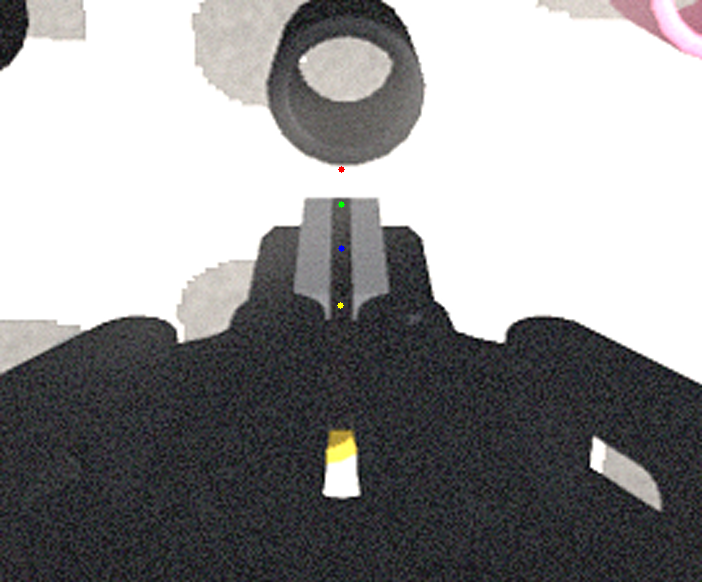

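View pics/scene5.png

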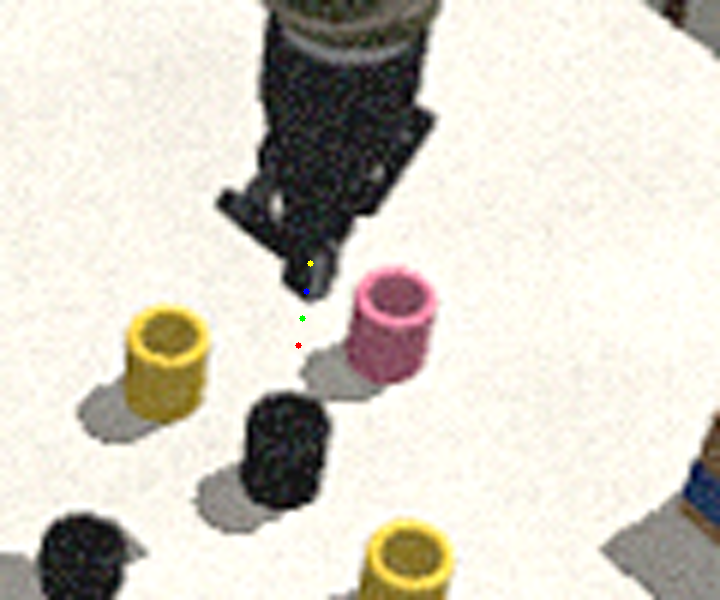

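View pics/top5.png

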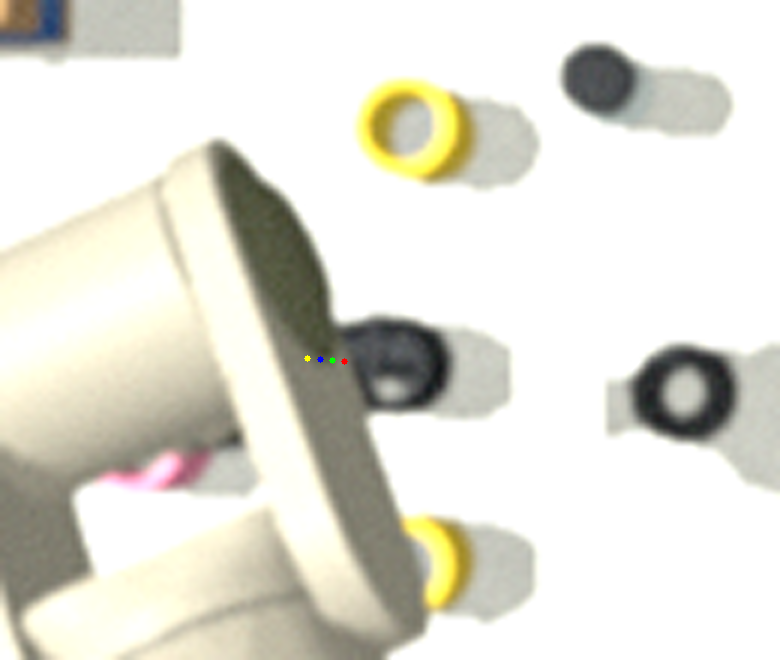

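Shut tips appear about 40 mm above the stated TCP in both views: wrist tip row ≈236, and scene crop tip (308,298), which corresponds to h≈0.037. The pad strip centre is about 59 mm behind the TCP instead of 19 mm. The lateral position agrees. I'll work with a 40 mm offset along the fingers and check it by contact.

>>> carry_out:
  plan:
    - [[0,0,0],[0,0,0],0.085]
    - [[0,0,0],[0,0,0],0.085]
    - [[0,0,0],[0,0,0],0.085]
    - [[0,0.05,0],[0,0,0],0.085]
    - [[0,0.04,0],[0,0,0],0.085]
    - [[0,0.03,0],[0,0,0],0.085]
    - [[0,0.016,0],[0,0,0],0.085]
    - [[0,0,0],[0,0,0],0.085]

```text
time_s: 6.22
position: [0.4653, 0.3395, -0.0209]
tool_rot: [[0.0, -0.001, -1.0], [1.0, -0.001, 0.0], [-0.001, -1.0, 0.001]]
ft_force: [0.2, 0.1, 0.7]
grip_width: 0.0848
```

```bash
python3 - <<'E'
from fit import *
p=env.get_image("wrist");s=env.observe();print(s["position"],s["grip_width"],s["ft_force"])
cv2.imwrite("pics/w6.png",cv2.resize(cv2.convertScaleAbs(p["image"][100:384,100:430,::-1],alpha=2.,beta=20),None,fx=2,fy=2))
q=env.get_image("scene");cv2.imwrite("pics/s6.png",cv2.resize(cv2.convertScaleAbs(q["image"][60:160,260:380,::-1],alpha=2.,beta=20),None,fx=6,fy=6))
E
```

```text
[ 0.46587139  0.33975361 -0.01994345] 0.08517491944924035 [0.60359855 0.31324031 1.23317719]
```

View pics/w6.png

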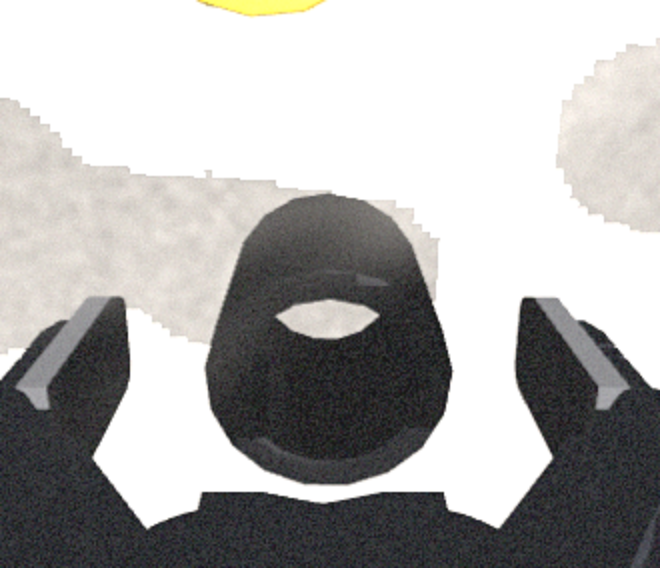

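View pics/s6.png

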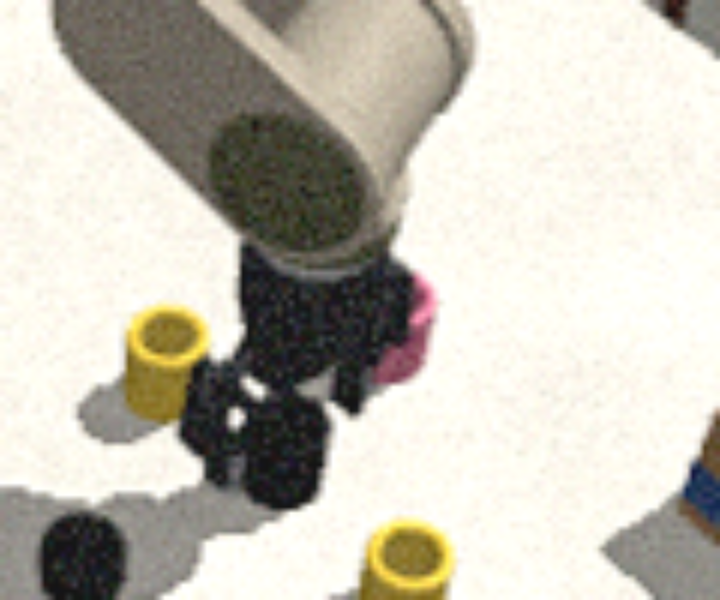

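The fingers now straddle the sleeve on both sides. Closing.

>>> carry_out:
  plan:
    - [[0.001,0,0],[0,0,0],0.04]
    - [[0,0,0],[0,0,0],0.04]
    - [[0,0,0],[0,0,0],0.04]
    - [[0,0,0],[0,0,0],0.04]
    - [[0,0,0],[0,0,0],0.04]
    - [[0,0,0],[0,0,0],0.04]
  force: 40

```text
time_s: 7.08
position: [0.4658, 0.3407, -0.0195]
tool_rot: [[0.0, 0.001, -1.0], [1.0, 0.0, 0.0], [0.0, -1.0, -0.001]]
ft_force: [-1.6, -0.9, 6.2]
grip_width: 0.0474
```

```bash
python3 - <<'E'
from fit import *
p=env.get_image("wrist");s=env.observe();print(s["position"],s["grip_width"],s["ft_force"])
cv2.imwrite("pics/w7.png",cv2.resize(cv2.convertScaleAbs(p["image"][100:384,100:430,::-1],alpha=2.,beta=20),None,fx=2,fy=2))
E
```

```text
[ 0.46581667  0.34076852 -0.01946037] 0.0474385966025288 [-1.93222637 -1.60297976  6.48394064]
```

View pics/w7.png

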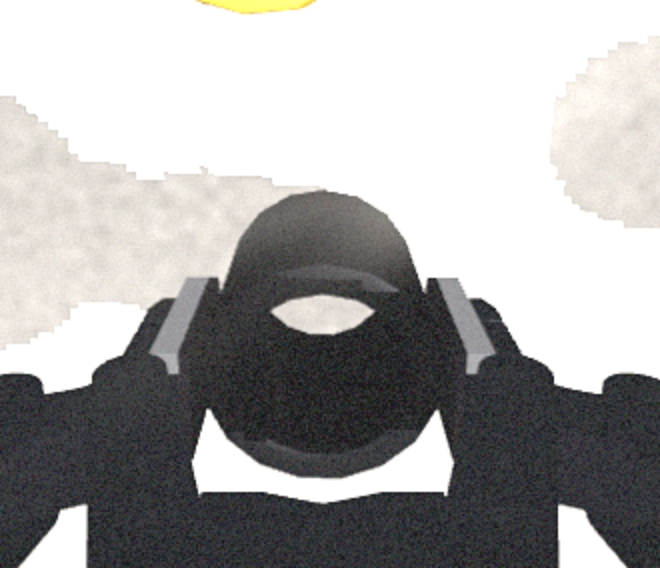

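Gripped: width 47.4 mm, which matches the sleeve's 48 mm. Its bottom is at z=0 when reported z = −0.0195. Now lift and carry to a viewpoint short of the post.

>>> carry_out:
  plan:
    - [[0,-0.02,0],[0,0,0],0.04]
    - [[0,-0.045,0],[0,0,0],0.04]
    - [[0,-0.05,0.005],[0,0,0],0.04]
    - [[-0.03,-0.04,0.01],[0,0,0],0.04]
    - [[-0.045,0,0.01],[0,0,0],0.04]
    - [[-0.045,0,0.01],[0,0,0],0.04]
    - [[-0.045,0,0.01],[0,0,0],0.04]
    - [[-0.045,0,0],[0,0,0],0.04]

```text
time_s: 8.12
position: [0.4196, 0.1294, 0.1349]
tool_rot: [[-0.0, 0.0, -1.0], [1.0, -0.0, -0.0], [-0.0, -1.0, -0.0]]
ft_force: [-0.2, 0.4, -1.4]
grip_width: 0.0474
```

>>> carry_out:
  plan:
    - [[-0.045,0,0],[0,0,0],0.04]
    - [[-0.045,0,0],[0,0,0],0.04]
    - [[-0.04,0,0],[0,0,0],0.04]
    - [[-0.03,0,0],[0,0,0],0.04]
    - [[0,0,0],[0,0,0],0.04]
    - [[0,0,0],[0,0,0],0.04]

```text
time_s: 8.88
position: [0.4203, -0.0289, 0.1346]
tool_rot: [[0.0, -0.0, -1.0], [1.0, 0.0, 0.0], [0.0, -1.0, 0.0]]
ft_force: [-0.2, -0.2, -1.0]
grip_width: 0.0475
```

```bash
python3 - <<'E'
from fit import *
s=env.observe();p=env.get_image("wrist");print(s["position"],s["grip_width"],s["ft_force"],s["time_s"])
print(np.round(s["tool_rot"],3).tolist())
im=cv2.convertScaleAbs(p["image"][:,:,::-1],alpha=1.8,beta=10)
x,y,yaw=.5155,-.1595,np.radians(2.)
c,sn=np.cos(yaw),np.sin(yaw); L=lambda a,b,z:[x+c*a-sn*b,y+sn*a+c*b,z]
for q,col in ((L(0,.07,.12),(0,0,255)),(L(0,.07,.06),(0,255,0)),(L(-.01,-.07,.112),(255,0,255)),(L(-.01,-.07,.06),(255,255,0))):
    u=proj(p,q,s)[0]; print(u); cv2.circle(im,tuple(int(i) for i in u),3,col,-1)
for a in (-.08,.08):
  for b in(-.135,.135):
    u=proj(p,L(a,b,.06),s)[0];cv2.circle(im,tuple(int(i) for i in u),3,(0,255,255),-1)
cv2.imwrite("pics/w8.png",im)
q=env.get_image("scene");cv2.imwrite("pics/s8.png",cv2.convertScaleAbs(q["image"][:,:,::-1],alpha=1.6,beta=10))
E
```

```text
[ 0.42025185 -0.02887502  0.1345952 ] 0.04754595346841535 [-0.16747338 -0.22001408 -1.04697381] 8.875
[[0.0, -0.0, -1.0], [1.0, 0.0, 0.0], [0.0, -1.0, 0.0]]
[175.15384779 340.02163704]
[192.15678711 292.60719319]
[-15.38602019 326.51582153]
[ 32.42564016 287.55454732]
```

View pics/w8.png

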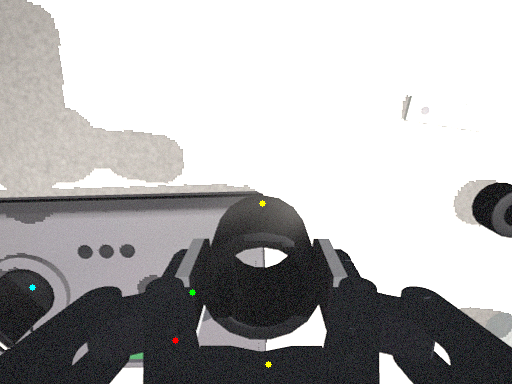

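View pics/s8.png

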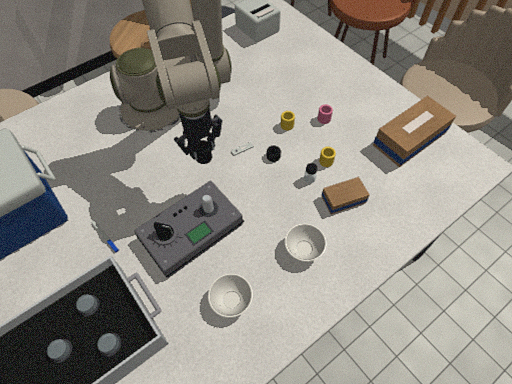

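The left finger occludes the post; the near-left deck corner at (263,200) agrees with the fit. Backing off for a clear view.

>>> carry_out:
  plan:
    - [[-0.02,0,0.03],[0,0,0],0.04]
    - [[-0.02,0,0.04],[0,0,0],0.04]
    - [[-0.02,0,0.02],[0,0,0],0.04]
    - [[0,0,0],[0,0,0],0.04]
    - [[0,0,0],[0,0,0],0.04]

```text
time_s: 9.6
position: [0.3309, -0.0889, 0.1346]
tool_rot: [[-0.001, 0.001, -1.0], [1.0, -0.0, -0.001], [-0.0, -1.0, -0.001]]
ft_force: [0.6, -0.2, -1.5]
grip_width: 0.0472
```

```bash
python3 - <<'E'
from fit import *
s=env.observe();p=env.get_image("wrist");print(s["position"],s["grip_width"],s["time_s"])
np.savez("w9.npz",**p,pos=s["position"],rot=s["tool_rot"])
im=cv2.convertScaleAbs(p["image"][:,:,::-1],alpha=1.8,beta=10)
cv2.imwrite("pics/w9raw.png",im)
x,y,yaw=.5155,-.1595,np.radians(2.)
c,sn=np.cos(yaw),np.sin(yaw); L=lambda a,b,z:[x+c*a-sn*b,y+sn*a+c*b,z]
for q,col in ((L(0,.07,.12),(0,0,255)),(L(0,.07,.06),(0,255,0)),(L(-.01,-.07,.112),(255,0,255)),(L(-.01,-.07,.06),(255,255,0))):
    u=proj(p,q,s)[0]; print(u); cv2.circle(im,tuple(int(i) for i in u),2,col,-1)
for a in (-.08,.08):
  for b in(-.135,.135):
    u=proj(p,L(a,b,.06),s)[0];cv2.circle(im,tuple(int(i) for i in u),2,(0,255,255),-1)
cv2.imwrite("pics/w9.png",im)
E
```

```text
[ 0.3309471  -0.08891209  0.1346475 ] 0.04718739914928329 9.6
[259.8442221  435.56367199]
[260.01498868 374.33509752]
[ 85.1947023 420.928057 ]
[113.20201071 369.95346298]
```

View pics/w9.png

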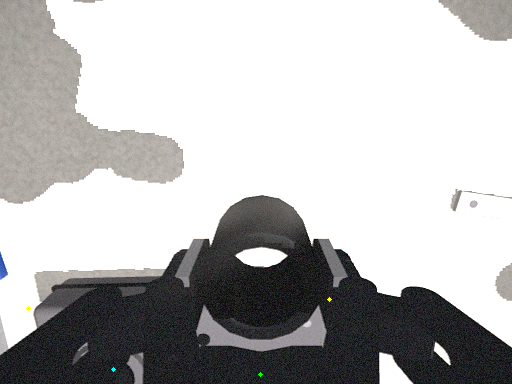

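I had the image direction reversed: rows grow toward +x. I'll go past the post instead, with the sleeve bottom held at about 0.17, well above the post top at 0.12.

>>> carry_out:
  plan:
    - [[0,-0.02,-0.03],[0,0,0],0.04]
    - [[0,0,-0.045],[0,0,0],0.04]
    - [[0,0,-0.05],[0,0,0],0.04]
    - [[0,0,-0.05],[0,0,0],0.04]
    - [[0,0,-0.05],[0,0,0],0.04]
    - [[0,0,-0.03],[0,0,0],0.04]
    - [[0,0,0],[0,0,0],0.04]
    - [[0,0,0],[0,0,0],0.04]

```text
time_s: 10.65
position: [0.5849, -0.0885, 0.1541]
tool_rot: [[-0.001, -0.001, -1.0], [1.0, 0.0, -0.001], [0.0, -1.0, 0.001]]
ft_force: [-0.6, -0.2, -2.1]
grip_width: 0.0473
```

```bash
cat > look.py <<'E'
from fit import *
import sys
s=env.observe();p=env.get_image("wrist");print(np.round(s["position"],4),s["grip_width"],s["time_s"],np.round(s["ft_force"],1))
np.savez(sys.argv[1]+".npz",pos=s["position"],rot=s["tool_rot"],**p)
im=cv2.convertScaleAbs(p["image"][:,:,::-1],alpha=1.8,beta=10)
cv2.imwrite(f"pics/{sys.argv[1]}raw.png",im)
x,y,yaw=.5155,-.1595,np.radians(2.)
c,sn=np.cos(yaw),np.sin(yaw); L=lambda a,b,z:[x+c*a-sn*b,y+sn*a+c*b,z]
for q,col in ((L(0,.07,.12),(0,0,255)),(L(0,.07,.06),(0,255,0)),(L(-.01,-.07,.112),(255,0,255)),(L(-.01,-.07,.06),(255,255,0))):
    u=proj(p,q,s)[0]; print(u); cv2.circle(im,tuple(int(i) for i in u),2,col,-1)
for a in (-.08,.08):
  for b in(-.135,.135):
    u=proj(p,L(a,b,.06),s)[0];cv2.circle(im,tuple(int(i) for i in u),2,(0,255,255),-1)
cv2.imwrite(f"pics/{sys.argv[1]}.png",im)
E
python3 look.py w10
```

```text
[ 0.5849 -0.0885  0.1541] 0.04731796598288675 10.65 [-0.6 -0.2 -2.1]
[259.19648794  97.94766124]
[259.50989026  98.83087616]
[42.46732901 89.62414505]
[84.07247296 91.98137462]
```

View pics/w10.png

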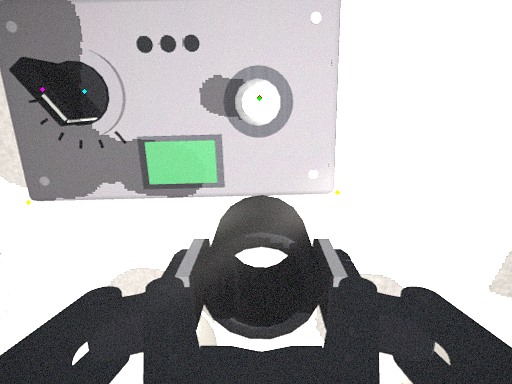

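The photometer is clearly visible: post at (258,102), knob bar near (65,95), far deck corners at (30,201) and (334,193). Refining now.

```bash
python3 - <<'E'
from fit import *
z=np.load("w10.npz"); p={k:z[k] for k in("image","vfov","cx","cy","tool_from_camera")}; s=dict(position=z["pos"],tool_rot=z["rot"])
im=p["image"]; g=im.mean(2)
c=cv2.resize(cv2.convertScaleAbs(im[:210,:350,::-1],alpha=1.5),None,fx=2.2,fy=2.2,interpolation=cv2.INTER_CUBIC); cv2.imwrite("pics/w10c.png",c)
print(g[102,210:310].round().astype(int)); print(g[55:150,258].round().astype(int)); 
E
```

```text
[ 70  67  68  69  64  70  70  68  68  65  69  67  69  53  46  46  42  43
  43  47  40  45  38  46  41  91 100 104 105 105 103 100 198 223 218 216
 218 216 215 214 212 216 218 213 216 214 212 213 216 217 217 216 216 217
 218 216 218 217 218 215 214 220 215 201 192 185 182 177 168 149  96  75
  76  78  80  81  76  76  75  80  71  73  74 111 123 122 118 119 120 123
 117 121 117 118 122 120 117 120 121 123]
[118 118 114 120 115 116 118 118 119 117  91  76  78  83  77  79  77  79
  78  78  80  72  80  92 114 114 123 132 141 148 168 212 219 218 223 222
 220 220 217 216 215 215 215 216 214 217 215 216 218 217 214 215 216 215
 214 215 214 216 218 216 217 219 220 207 143 142 137 127 127 120 109  74
  76  80  79  70  77  78  76  77  76  72  94 122 118 121 121 117 117 120
 114 118 118 118 119]
```

View pics/w10c.png

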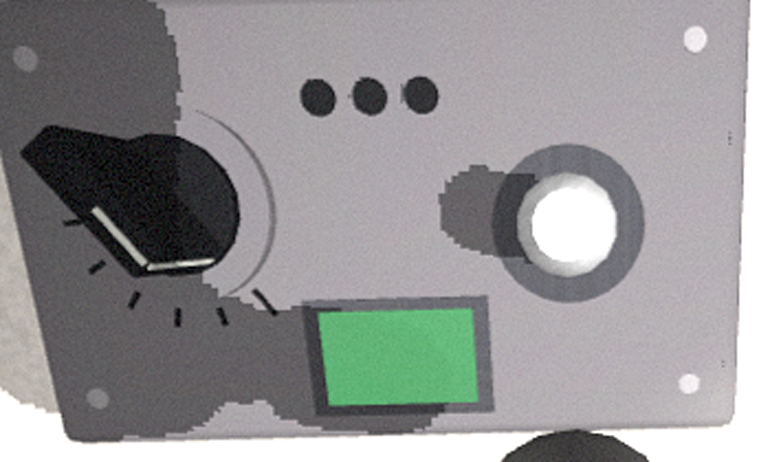

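```bash
python3 - <<'E'
from fit import *
z=np.load("w10.npz"); p={k:z[k] for k in("image","vfov","cx","cy","tool_from_camera")}; s=dict(position=z["pos"],tool_rot=z["rot"])
for n,u,h in (("posttop",(257.6,102),.12),("foot",(257.8,101),.06),("FL",(31.5,200),.06),("FR",(334,193),.06),("edge1",(100,199.3),.06),
  ("scrFR",(688/2.2,383/2.2),.06),("scrNR",(695/2.2,38/2.2),.06),("scrFL",(97/2.2,398/2.2),.06),("scrNL",(25/2.2,58/2.2),.06)):
    print(n,np.round(onplane(p,u,h,s),4))
E
```

```text
posttop [ 0.5155 -0.0905  0.12  ]
foot [ 0.5147 -0.0909  0.06  ]
FL [ 0.5982 -0.289   0.06  ]
FR [ 0.5916 -0.0248  0.06  ]
edge1 [ 0.5975 -0.229   0.06  ]
scrFR [ 0.5748 -0.044   0.06  ]
scrNR [ 0.4539 -0.047   0.06  ]
scrFL [ 0.581  -0.2749  0.06  ]
scrNL [ 0.4604 -0.2781  0.06  ]
```

```bash
python3 - <<'E'
from fit import *
z=np.load("w10.npz"); p={k:z[k] for k in("image","vfov","cx","cy","tool_from_camera")}; s=dict(position=z["pos"],tool_rot=z["rot"])
im=cv2.resize(cv2.convertScaleAbs(p["image"][180:350,180:340,::-1],alpha=3,beta=20),None,fx=4,fy=4,interpolation=cv2.INTER_NEAREST)
X=s["position"]; zb=X[2]+.0195
for r,zz,col in ((.024,zb,(0,255,255)),(.024,zb+.05,(0,255,0)),(.017,zb,(0,0,255)),(.017,zb+.05,(255,0,255))):
    for u in proj(p,cyl(X[0],X[1],r,zz,zz)[:48],s): cv2.circle(im,tuple(int(i) for i in (u-[180,180]+.5)*4),2,col,-1)
cv2.imwrite("pics/w10s.png",im)
E
```

```text
(no output)
```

View pics/w10s.png

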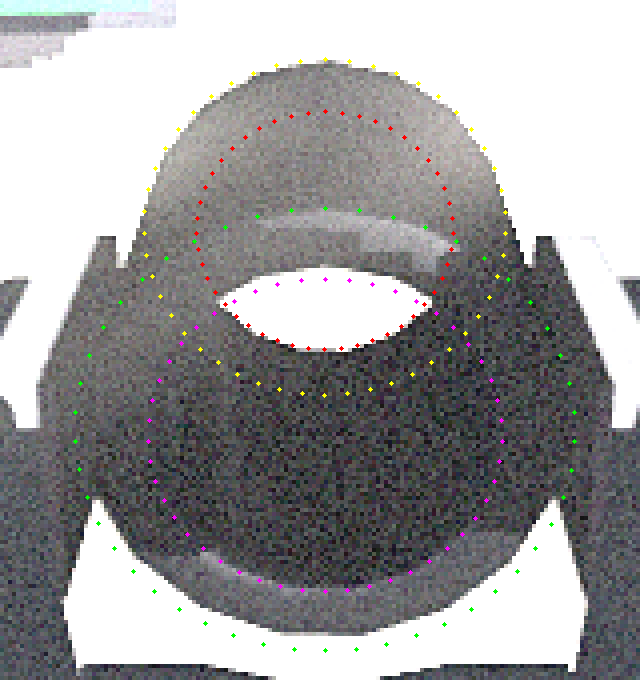

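Refined photometer: centre (0.5175,−0.161), yaw 1.5°. The post from direct circles is (0.5155,−0.0906) and from the screws (0.5156,−0.0910), so they agree. The sleeve is coaxial with the TCP to about 1 mm. It should seat at reported z ≈ 0.0405. Moving over the post.

>>> carry_out:
  plan:
    - [[-0.001,0,0.03],[0,0,0],0.04]
    - [[-0.001,0,0.03],[0,0,0],0.04]
    - [[0,0,0.009],[0,0,0],0.04]
    - [[0,0.015,0],[0,0,0],0.04]
    - [[0,0.015,0],[0,0,0],0.04]
    - [[0,0.01,0],[0,0,0],0.04]
    - [[0,0,0],[0,0,0],0.04]
    - [[0,0,0],[0,0,0],0.04]

```text
time_s: 11.7
position: [0.5168, -0.0915, 0.115]
tool_rot: [[0.0, 0.001, -1.0], [1.0, -0.0, 0.0], [-0.0, -1.0, -0.001]]
ft_force: [0.2, 0.3, -1.7]
grip_width: 0.0477
```

```bash
python3 look.py w11; python3 - <<'E'
from fit import *
for n,b,k in (("scene",(150,130,270,250),5),("top",(270,180,360,260),6)):
    p=env.get_image(n); cv2.imwrite(f"pics/{n}11.png",cv2.resize(cv2.convertScaleAbs(p["image"][b[1]:b[3],b[0]:b[2],::-1],alpha=2,beta=10),None,fx=k,fy=k))
E
```

```text
[ 0.5168 -0.0915  0.115 ] 0.04767525000310505 11.7 [ 0.2  0.3 -1.7]
[264.2008999  221.69926743]
[263.42045192 193.31607173]
[ 26.22860692 208.76303203]
[ 74.4155839  186.68118587]
```

View pics/w11raw.png

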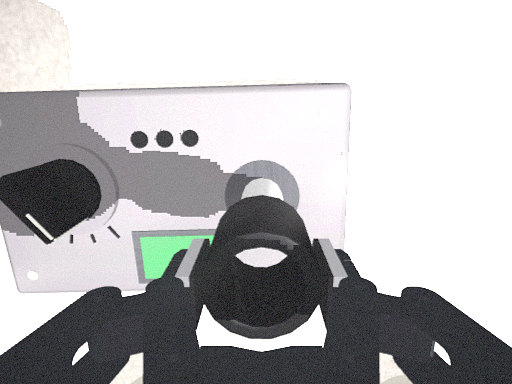

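View pics/scene11.png

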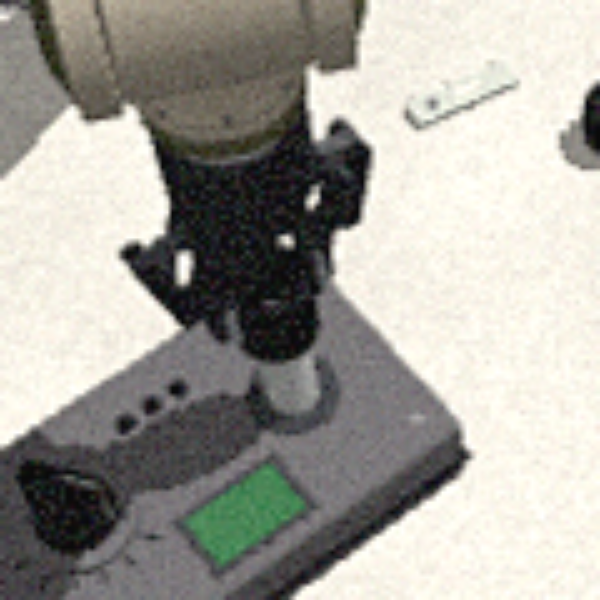

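>>> carry_out:
  plan:
    - [[0.0005,0.005,0.001],[0,0,0],0.04]
    - [[0,0.005,0],[0,0,0],0.04]
    - [[0,0.005,0],[0,0,0],0.04]
    - [[0,0.005,0],[0,0,0],0.04]
    - [[0,0,0],[0,0,0],0.04]

```text
time_s: 12.48
position: [0.5152, -0.0908, 0.0941]
tool_rot: [[0.0, -0.001, -1.0], [1.0, 0.0, 0.0], [0.0, -1.0, 0.001]]
ft_force: [0.2, 0.3, -0.9]
grip_width: 0.0475
```

```bash
python3 look.py w12; python3 - <<'E'
from fit import *
for n,b,k in (("scene",(150,130,270,250),5),):
    p=env.get_image(n); cv2.imwrite(f"pics/{n}12.png",cv2.resize(cv2.convertScaleAbs(p["image"][b[1]:b[3],b[0]:b[2],::-1],alpha=2,beta=10),None,fx=k,fy=k))
im=cv2.imread("pics/w12raw.png"); cv2.imwrite("pics/w12c.png",cv2.resize(cv2.convertScaleAbs(np.load("w12.npz")["image"][150:350,180:340,::-1],alpha=1.3),None,fx=3.5,fy=3))
E
```

```text
[ 0.5152 -0.0908  0.0941] 0.04748541251230693 12.475 [ 0.2  0.3 -0.9]
[263.29071938 239.04658945]
[262.61199973 203.87592695]
[ -1.8186107  224.10060982]
[ 56.87647211 196.76162594]
```

View pics/w12c.png

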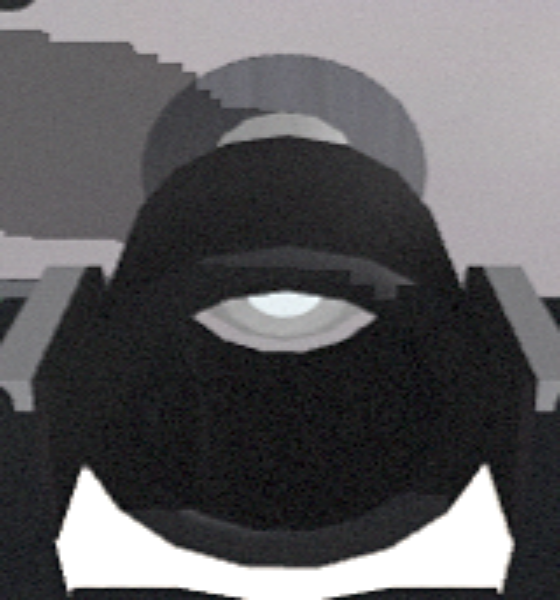

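View pics/scene12.png

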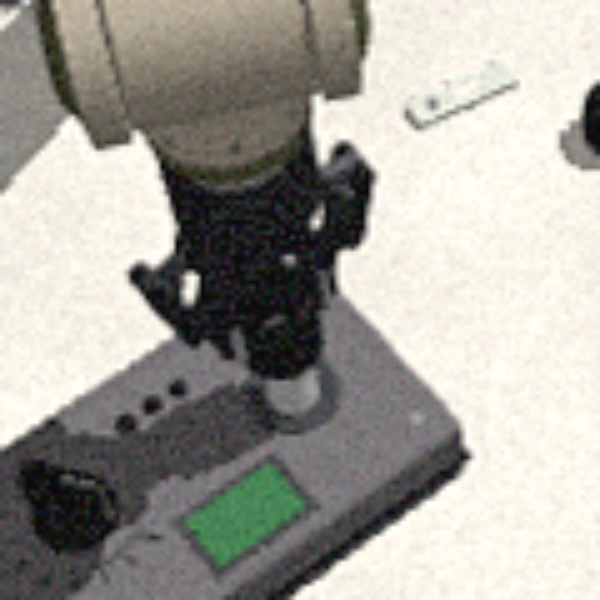

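The post top shows centred in the bore and there is no contact force. Continuing down.

>>> carry_out:
  plan:
    - [[0,0.006,0],[0,0,0],0.04]
    - [[0,0.006,0],[0,0,0],0.04]
    - [[0,0.006,0],[0,0,0],0.04]
    - [[0,0.006,0],[0,0,0],0.04]
    - [[0,0.006,0],[0,0,0],0.04]
    - [[0,0.006,0],[0,0,0],0.04]
    - [[0,0.006,0],[0,0,0],0.04]
    - [[0,0,0],[0,0,0],0.04]

```text
time_s: 13.58
position: [0.5152, -0.0909, 0.052]
tool_rot: [[0.0, -0.001, -1.0], [1.0, 0.0, 0.0], [0.0, -1.0, 0.001]]
ft_force: [0.4, -0.6, -0.9]
grip_width: 0.0477
```

>>> carry_out:
  plan:
    - [[0,0.004,0],[0,0,0],0.04]
    - [[0,0.004,0],[0,0,0],0.04]
    - [[0,0.002,0],[0,0,0],0.04]
    - [[0,0.001,0],[0,0,0],0.04]
    - [[0,0,0],[0,0,0],0.04]

```text
time_s: 14.2
position: [0.5155, -0.0909, 0.0415]
tool_rot: [[0.0, 0.0, -1.0], [1.0, -0.0, 0.0], [-0.0, -1.0, -0.0]]
ft_force: [-0.2, -0.0, -1.4]
grip_width: 0.0471
```

>>> carry_out:
  plan:
    - [[0,0.001,0],[0,0,0],0.04]
    - [[0,0.001,0],[0,0,0],0.04]
    - [[0,0,0],[0,0,0],0.04]

```text
time_s: 14.58
position: [0.5156, -0.091, 0.0405]
tool_rot: [[-0.0, 0.001, -1.0], [1.0, -0.0, -0.0], [-0.0, -1.0, -0.001]]
ft_force: [-2.5, 0.8, 9.7]
grip_width: 0.0476
```

Contact came exactly at the predicted 0.0405 with 9.7 N, so the sleeve is seated. Releasing, then retreating straight up.

>>> carry_out:
  plan:
    - [[0,0,0],[0,0,0],0.06]
    - [[0,0,0],[0,0,0],0.08]
    - [[0,0,0],[0,0,0],0.085]
    - [[0,0,0],[0,0,0],0.085]
    - [[0,0,0],[0,0,0],0.085]

```text
time_s: 15.2
position: [0.5154, -0.0909, 0.0395]
tool_rot: [[0.0, -0.0, -1.0], [1.0, 0.0, 0.0], [0.0, -1.0, 0.0]]
ft_force: [0.5, -0.9, -0.1]
grip_width: 0.0852
```

```bash
python3 look.py w13
```

```text
[ 0.5154 -0.0909  0.0395] 0.0851530312035376 15.2 [ 0.5 -0.9 -0.1]
[264.69496434 301.43735753]
[263.37571027 234.60966884]
[-115.42899264  276.75364835]
[ -5.50465059 225.5662414 ]
```

View pics/w13raw.png

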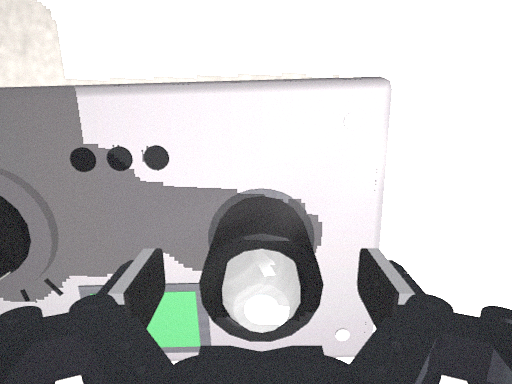

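Seated and released: the sleeve is upright around the post, its lower rim within the foot ring. Next I retreat and move over the knob at (0.509,−0.231), with the bar at heading 37.5°, so the jaw heading is 127.5°.

>>> carry_out:
  plan:
    - [[0,-0.03,0],[0,0,0],0.085]
    - [[0,-0.045,0],[0,0,0],0.085]
    - [[0,-0.03,0],[0,0,0],0.085]
    - [[-0.035,0,0.001],[0,0,0],0.085]
    - [[-0.045,0,0.002],[0,0,0],0.085]
    - [[-0.045,0,0.003],[0,0,0],0.085]
    - [[-0.015,0,0],[0,0,0],0.085]
    - [[0,0,0],[0,-9,0],0.085]

```text
time_s: 16.25
position: [0.5093, -0.2316, 0.1442]
tool_rot: [[-0.158, -0.0, -0.987], [0.987, 0.0, -0.158], [0.0, -1.0, 0.0]]
ft_force: [-0.7, 1.3, 0.1]
grip_width: 0.0849
```

>>> carry_out:
  plan:
    - [[0,0,0],[0,-9.5,0],0.085]
    - [[0,0,0],[0,-9.5,0],0.085]
    - [[0,0,0],[0,-9.5,0],0.085]
    - [[0,0,0],[0,0,0],0.085]
    - [[0,0,0],[0,0,0],0.085]

```text
time_s: 16.88
position: [0.5095, -0.2305, 0.1445]
tool_rot: [[-0.606, -0.0, -0.795], [0.795, 0.0, -0.606], [0.0, -1.0, -0.0]]
ft_force: [-0.5, 0.4, -0.0]
grip_width: 0.0851
```

```bash
sed -i 's/x,y,yaw=.*/x,y,yaw=.5175,-.161,np.radians(1.53)/' look.py; python3 look.py w14; python3 - <<'E'
from fit import *
s=env.observe(); print(np.round(s["q"],1),np.round(s["tool_rot"],3).tolist(), np.degrees(np.arctan2(s["tool_rot"][1][0],s["tool_rot"][0][0])))
for n,b,k in (("scene",(130,150,270,280),5),("top",(260,170,400,260),5)):
    p=env.get_image(n); cv2.imwrite(f"pics/{n}14.png",cv2.resize(cv2.convertScaleAbs(p["image"][b[1]:b[3],b[0]:b[2],::-1],alpha=1.8,beta=10),None,fx=k,fy=k)[:600])
E
```

```text
[ 0.5095 -0.2305  0.1445] 0.08510927413235463 16.875 [-0.5  0.4 -0. ]
[406.57833809 326.65116751]
[378.41124715 283.19124842]
[260.06483644 206.80203517]
[260.16885715 187.58858174]
[ -36.5   25.    77.6    0.    77.4 -163.9] [[-0.607, -0.0, -0.795], [0.795, 0.0, -0.607], [0.0, -1.0, -0.0]] 127.36346813609178
```

View pics/w14.png

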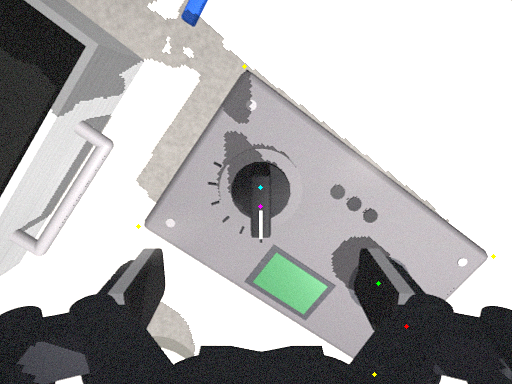

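View pics/scene14.png

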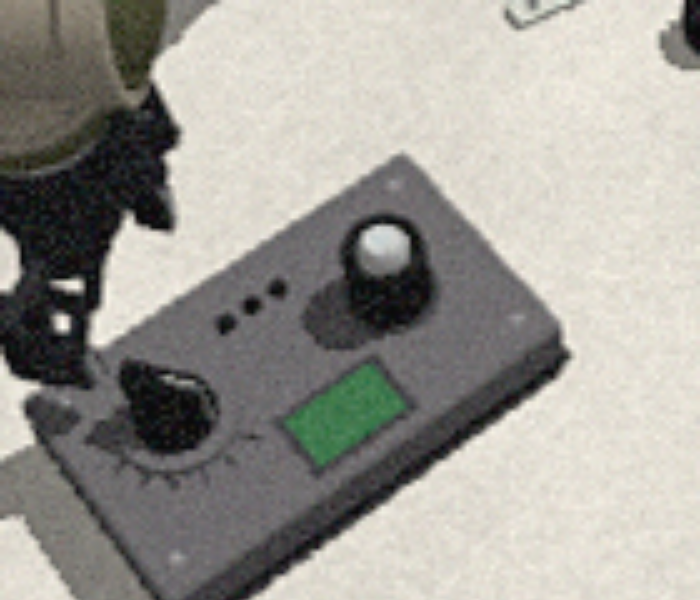

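The sleeve is fully down in the scene view, with only the bright post top protruding. The wrist view shows the bar vertical at column 261, aligned between the jaws, with its pointer line at (261,225). q6 is near its limit (−163.9 of −165.26), but the knob turn moves away from that limit. Descending and gripping.

>>> carry_out:
  plan:
    - [[0,0.03,0],[0,0,0],0.06]
    - [[0,0.035,0],[0,0,0],0.06]
    - [[0,0.03,0],[0,0,0],0.06]
    - [[0,0.01,0],[0,0,0],0.06]
    - [[0,0,0],[0,0,0],0.06]

```text
time_s: 17.65
position: [0.5095, -0.231, 0.0397]
tool_rot: [[-0.608, -0.0, -0.794], [0.794, 0.0, -0.608], [0.0, -1.0, 0.0]]
ft_force: [0.7, 0.0, 1.4]
grip_width: 0.0596
```

```bash
python3 look.py w15; python3 - <<'E'
from fit import *
s=env.observe(); print(np.round(s["q"],1))
E
```

```text
[ 0.5095 -0.231   0.0397] 0.059609438864912226 17.65 [0.7 0.  1.4]
[511.66929582 489.1512401 ]
[438.6098725  376.33046044]
[260.7555474  293.46971369]
[260.72246666 238.10225293]
[ -36.5   31.6   85.5    0.    62.8 -164. ]
```

View pics/w15.png

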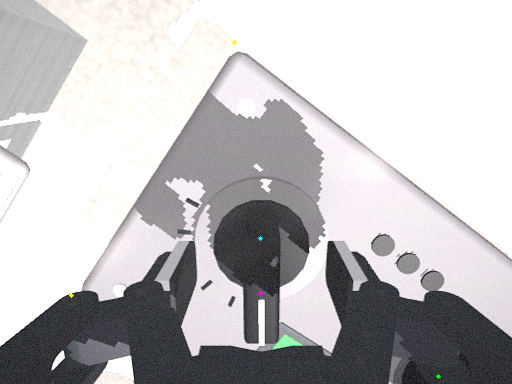

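>>> carry_out:
  plan:
    - [[0,0,0],[0,0,0],0.005]
    - [[0,0,0],[0,0,0],0.005]
    - [[0,0,0],[0,0,0],0.005]
    - [[0,0,0],[0,0,0],0.005]
    - [[0,0,0],[0,0,0],0.005]
    - [[0,0,0],[0,0,0],0.005]
    - [[0,0,0],[0,0,0],0.005]
  force: 60

```text
time_s: 18.58
position: [0.5096, -0.231, 0.0402]
tool_rot: [[-0.609, 0.001, -0.793], [0.793, -0.0, -0.609], [-0.001, -1.0, -0.0]]
ft_force: [-0.6, 1.1, 5.9]
grip_width: 0.0134
```

```bash
python3 look.py w16; python3 - <<'E'
from fit import *
s=env.observe(); print(np.round(s["q"],2),s["wrist_torque"])
E
```

```text
[ 0.5096 -0.231   0.0402] 0.013382130166577733 18.575 [-0.6  1.1  5.9]
[510.67092188 488.09960443]
[438.14660935 375.79125981]
[260.59326462 292.64845956]
[260.69881954 237.63834635]
[ -36.51   31.64   85.54    0.     62.77 -164.  ] [0.28876539 0.21390152 0.13522474]
```

View pics/w16raw.png

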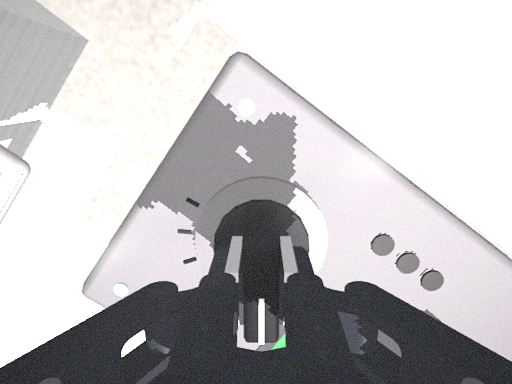

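Bar gripped (13.4 mm). Turning clockwise, which is +y in the tool frame and moves q6 away from its limit.

>>> carry_out:
  plan:
    - [[0,0,0],[0,3,0],0.005]
    - [[0,0,0],[0,4,0],0.005]
    - [[0,0,0],[0,4,0],0.005]
    - [[0,0,0],[0,4,0],0.005]
    - [[0,0,0],[0,4,0],0.005]
    - [[0,0,0],[0,5,0],0.005]
    - [[0,0,0],[0,0,0],0.005]

```text
time_s: 19.5
position: [0.5096, -0.2311, 0.0402]
tool_rot: [[-0.233, 0.001, -0.973], [0.973, -0.001, -0.233], [-0.001, -1.0, -0.001]]
ft_force: [-1.3, 1.0, 4.9]
grip_width: 0.0131
```

```bash
cat > look2.py <<'E'
from fit import *
import sys
s=env.observe(); R=np.array(s["tool_rot"]); print(np.round(s["q"],2),np.round(s["wrist_torque"],3),"heading",np.degrees(np.arctan2(R[1,0],R[0,0])),s["grip_width"],s["time_s"])
p=env.get_image("wrist"); cv2.imwrite("pics/%s.png"%sys.argv[1],cv2.convertScaleAbs(p["image"][:,:,::-1],alpha=1.8,beta=10))
E
python3 look2.py w17
```

```text
[-3.6510e+01  3.1650e+01  8.5530e+01 -1.0000e-02  6.2760e+01 -1.3996e+02] [0.11 0.26 0.12] heading 103.44932419585223 0.013131965776833518 19.5
```

View pics/w17.png

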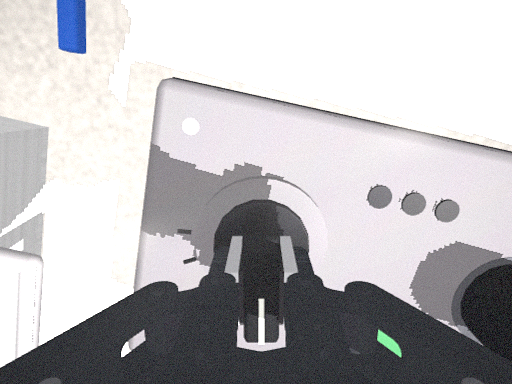

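The first stop is reached (24°) and the bar is turning with the jaws, with its line still centred at (261,322). Continuing.

>>> carry_out:
  plan:
    - [[0,0,0],[0,4,0],0.005]
    - [[0,0,0],[0,4,0],0.005]
    - [[0,0,0],[0,4,0],0.005]
    - [[0,0,0],[0,4,0],0.005]
    - [[0,0,0],[0,4,0],0.005]
    - [[0,0,0],[0,4,0],0.005]
    - [[0,0,0],[0,0,0],0.005]

```text
time_s: 20.42
position: [0.5097, -0.2312, 0.0402]
tool_rot: [[0.183, 0.001, -0.983], [0.983, -0.001, 0.183], [-0.001, -1.0, -0.001]]
ft_force: [-1.5, 0.1, 6.3]
grip_width: 0.0132
```

>>> carry_out:
  plan:
    - [[0,0,0],[0,4,0],0.005]
    - [[0,0,0],[0,4,0],0.005]
    - [[0,0,0],[0,4,0],0.005]
    - [[0,0,0],[0,4,0],0.005]
    - [[0,0,0],[0,4,0],0.005]
    - [[0,0,0],[0,2,0],0.005]
    - [[0,0,0],[0,2,0],0.005]
    - [[0,0,0],[0,0,0],0.005]

```text
time_s: 21.42
position: [0.5096, -0.2313, 0.0402]
tool_rot: [[0.567, 0.001, -0.824], [0.824, -0.001, 0.567], [-0.001, -1.0, -0.001]]
ft_force: [-1.3, 0.1, 5.2]
grip_width: 0.0134
```

```bash
python3 look2.py w18; python3 - <<'E'
from fit import *
for n,b,k in (("scene",(130,150,270,280),5),("top",(260,170,400,260),5)):
    p=env.get_image(n); cv2.imwrite(f"pics/{n}18.png",cv2.resize(cv2.convertScaleAbs(p["image"][b[1]:b[3],b[0]:b[2],::-1],alpha=1.8,beta=10),None,fx=k,fy=k)[:600])
E
```

```text
[-3.652e+01  3.165e+01  8.553e+01 -3.000e-02  6.276e+01 -9.199e+01] [-0.089  0.307  0.1  ] heading 55.48458562832775 0.013420562983185813 21.425
```

View pics/w18.png

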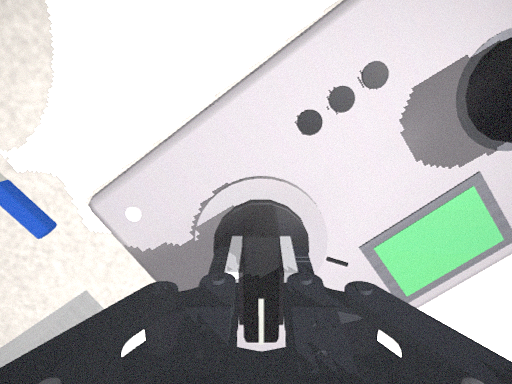

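View pics/scene18.png

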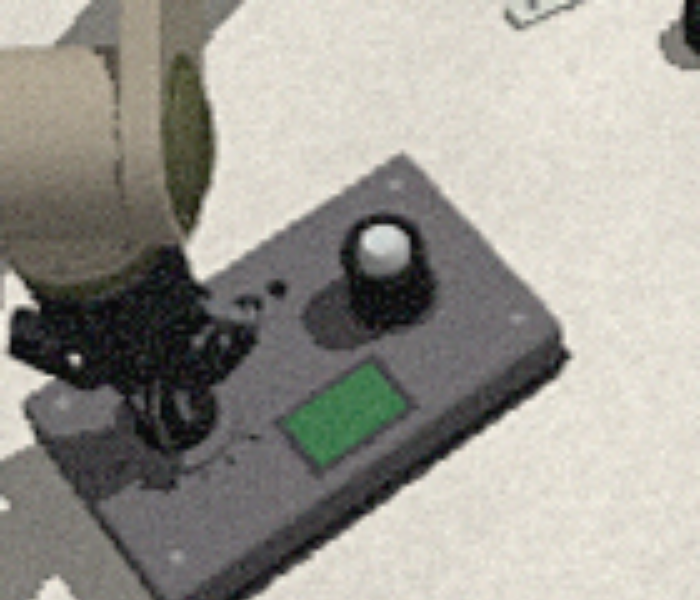

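The heading is 55.5°, so the bar is at −36° to the photometer (third stop). The grip is steady and the sleeve is fully down. Handing in.

```bash
python3 - <<'E'
from rig import env
print(env.close_job())
E
```

```text
the job is handed in; nothing more can be done
None
```

The sleeve is down over the post and released, and the knob is at the third stop with the gripper still holding it. I handed the job in at 21.5 s of the 64 s allowed.

- **Sleeve:** I lowered it in small steps. Contact came at the predicted height with about 10 N. After letting go, the scene camera showed it sitting on the housing with only the post's bright top above it.
- **Knob:** I gripped the bar with 60 N and turned it 72° clockwise in 24° stages. Before hand-in the measured jaw heading was 55.5° against a computed 55.5°, and the bar was straight in the jaws. I judged the stop by this angle and the wrist picture; the clicks themselves were not sensed.

**What disagreed or went wrong:**
- **Finger position:** The fingertips were really about 40 mm farther back than the stated tool point, so the first grasp closed on air above the sleeve without touching it. I measured the offset in the pictures, and both contact with the deck and the grip on the bar confirmed it.
- **Viewpoints:** Two looks at the post were wasted. In the first the fingers hid it, and in the second I had the image direction reversed.
- **Joint limit:** The last joint came within about 1.3° of its limit when I gripped the knob. Turning the knob moved it away from the limit.

I touched none of the other things on the table, but I did not measure their positions again at the end.

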